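# Set the cane-cutting gauge at a flower bench

## Robot

A 6-joint arm with a two-finger parallel gripper is mounted at the origin on the work surface. World frame = base frame: x ahead of the robot, y to its left, z up, the work surface at z = 0. Lengths are in m, angles in rad, forces in N, time in s.
With the tool pointing down it reaches from about 0.35 to 0.85 m from the base axis. Payload 8.1 kg.
Tool frame: the origin (TCP) lies midway between the tips of the shut fingers; the grasp point (between the pads) lies 19 mm behind it (robot.grip_point_offset is the distance from the TCP to the grasp point, in m); z points along the fingers, y is the line along which they close (so a half turn about z gives the same grasp; the last joint's range is limited). The gripper opens to 93 mm and grips with 3 to 60 N. Pads are 15 mm wide; open, the fingers measure 128 mm over their backs; the gripper's body (75 mm by 188 mm) begins 65 mm behind the grasp point.
Start: joints at [1.228, 0.13, 1.488, -0, 1.523, -0.085], TCP at [0.153, 0.58, 0.191] pointing down, gripper open.
Joint ranges: [-2.96, 2.96], [-0.89, 2.26], [0.02, 2.5], [-1.34, 4.48], [0, 2.73], [-2.66, 2.66]. Speed limits (rad/s): [2.39, 2.39, 2.79, 3.14, 3.14, 3.14].

## Interface

Orientations are given as a rotation vector (axis times angle).
In Python, from plant import robot, read_camera, job gives the robot as it stands.
- The arm moves only by the shell command python3 -m inch 'ROWS' [FORCE]. ROWS is JSON, one flat list of numbers, 5 for each row, row after row: the shift along the world's x, y, z in mm, then the turn about the world's z in degrees, then the opening in per cent of the stroke, from 0 (shut) to 100 (fully open). In form: [dx, dy, dz, yaw, hand, dx, dy, dz, yaw, hand, ...]. A call has 1 to 10 rows; each row is the pose to reach, as a shift and turn from the pose commanded when the call began; what a row does not reach only later rows make up. A row lasts 1/12 s, in which the tool goes at most 41.7 mm and 7.16 degrees, less where a joint would pass 70% of its speed; a pose out of reach is approached as far as the arm can. A call with a gripper value outside its range is refused whole. The fingers move at their own pace and stop on an object; FORCE is the grip in N (left out, the last holds). Time passes only in rows, so rows that repeat a pose let the fingers close. It gives the time, the measured TCP pose, the force, the opening and the grip force at its end, in the units of the state.
- robot.read_state(): the state, without advancing time (a new reading comes with each control period).
- read_camera(name): name is "side" or "top"; returns a dict with "image" (420x560x3 uint8, blue, green, red), "K" (3x3 intrinsics, pixels), "extrinsics" (4x4, takes a point from world to camera coordinates). Camera axes: x right, y down, z forward; pixel columns grow to the right and rows downward; lengths in m; the calibration is good to about 2 mm. A picture is of the moment at which its call begins. There is no depth.
- job.close_job(): hands the job in; it is judged then, once.
The state is a dict: "t": time; "q": joint angles; "dq": joint speeds; "joint_torque": joint torques, N m; "tool_pos": TCP position; "orientation": TCP orientation; "force": force on the tool from outside, world axes, zero at the start; "wrist_torque": the same for the moment, N m; "opening": finger opening in m; "gripper_force": force on a finger pad.
Only numpy, scipy, OpenCV 4.12 (cv2) and the standard library are available. Lean on these libraries where they do the work, as an engineer would, in place of code of your own. Each camera call takes 0.05 s, during which the arm holds its last target. There are 200 camera calls.

## Task

Lay the long bamboo cane in the two forked rests of the cutting gauge, with one end close up to the stop plate, and let go of it. Then pull the sprung pointer rod out by its upright black handle until the pointer's tip is level with the edge of the length mark, and keep holding it there: the program finishes while holding the handle against the spring. Do not disturb the other things on the bench.

Things in the scene. Friction and masses are not known exactly. Their poses are not given: they have to be found in the camera images.
- gauge: Cutting gauge: dark wooden board 380 x 200 x 12 mm (all sizes here in mm), fixed to the bench. Origin: centre of its underside; x = way the rod is pulled out, z up. Cane line at y = -70 with two forked rests and a stop plate; rod line at y = 60: a tube (radius 11, axis 50 up) from x = -185 to -50. Between them a scale bar: x 75 to 185, y 0 to 16, top 34 up.
- rest_a (a point): Where the cane's axis lies (85 above the bench) over the forked rest next to the stop plate; at gauge x = 20, y = -70. Each rest is aluminium, 12 thick along the cane, its two arms forming a 90 degree V open to the top, mouth 37 wide, arm tops 95 above the bench. Axes as the gauge's.
- rest_b (a point): The same over the other forked rest, at gauge x = 160, y = -70.
- stop_face (a point): Point on the stop plate's face where the cane's end belongs: gauge x = -50, y = -70, 85 above the bench. The upright plate (50 wide, top 104 above the bench) faces gauge +x. With the cane butted against it the cane's centre is at gauge x = 90, between the rests; the other end overhangs the board.
- cane: Straight round bamboo cane, 280 mm long, 12 thick, about 40 g, lying flat on the bench to the left of the gauge (the much shorter cane on the bench is an offcut). Origin: centre of its length, on its axis; x along the cane. Both ends are alike.
- pointer: Steel rod of radius 6 mm sliding out of the tube along gauge +x, 0 to 140 travel. Origin on its axis under the handle (at rest, fully in: gauge x 0, y 60, z 50); axes as the gauge's. A spring pulls it back: 3 N when in, 0.6 N more per 10 mm; let go, it springs back. Upright black handle 18 x 18; 45 farther out a thin pointer juts sideways towards the scale bar.
- handle_top (a point): Centre of the top face of the black handle; 115 above the bench. The handle is free on all sides from 56 to 115 above the bench.
- pointer_tip (a point): Tip of the thin pointer (3 thick along x), 50 above the bench, at gauge y = 20; moves with the rod. Axes as the gauge's.
- mark_edge (a point): The length mark: edge of a thin upright steel fin (3 thick) on a clip fixed on the scale bar, 50 above the bench, at gauge y = 16, 60 to 120 farther along gauge x than the resting pointer tip. Axes as the gauge's. The pointer tip passes 4 in front of it without touching. Fin top is 58 above the bench.
- bucket: Bystander: green plastic bucket, 140 wide, 120 high, on the far side, left of the middle. Origin: centre of its underside.
- pot_a: Bystander: terracotta pot, 100 wide, 85 high, right. Origin: centre of its underside.
- pot_b: Bystander: terracotta pot, 100 wide, 85 high, right, farther out than pot_a. Origin: centre of its underside.
- tape: Bystander: roll of tape, a flat ring 76 across and 24 high, between the cane and the robot. Origin: centre of its underside.
- sprayer: Bystander: white bottle with black cap, 68 wide, 170 high, left of the cane. Origin: centre of its underside.
- offcut: Bystander: cane offcut, 12 thick and only 100 long, lying on the far side; not the cane to cut. Origin: its centre.
- brush: Bystander: flat hand brush about 200 long and 20 thick, lying near right. Origin: middle of its underside.

How it is judged:
On the way, in this order (a step that is already met when the one before it is completed fails the run):
1. the cane lies released in both forked rests, one end close to the stop plate (z of cane in the frame of gauge between 0.079 and 0.092 m and y of cane in the frame of gauge between -0.078 and -0.062 m and x of cane in the frame of gauge between 0.084 and 0.108 m and angle between the x axis of cane and the x axis of gauge, either way round below 0.06 rad and contact force between each of the arm, the fingers and cane below 0.1 N and linear speed of cane below 0.03 m/s), for 0.3 s.
2. the pointer is pulled to the mark by the gripper (x of pointer_tip in the frame of mark_edge between -0.006 and 0.006 m and contact force between the fingers and pointer above 1 N), for 0.2 s.
At the end, for the whole second after the job is handed in: The fingers hold the pointer rod still (over 1 N, no loose thing touching it), its tip within 6 mm of the length mark along the rod; the cane lies untouched in both rests (8 mm sideways, axis 79 to 92 mm up, 0.06 rad) with its end at most 18 mm from the stop plate (all of step 1 and all of step 2 and linear speed of pointer below 0.01 m/s and contact force between pointer and cane below 0.1 N and contact force between pointer and bucket below 0.1 N and contact force between pointer and pot_a below 0.1 N and contact force between pointer and pot_b below 0.1 N and contact force between pointer and tape below 0.1 N and contact force between pointer and sprayer below 0.1 N and contact force between pointer and offcut below 0.1 N and contact force between pointer and brush below 0.1 N); the arm keeps its last pose, push and grip.
It fails at once if a bystander is disturbed (moved over 40 mm) (distance of any of bucket, pot_a, pot_b, tape, sprayer, offcut, brush from where it was at the start of the episode above 0.04 m).
It also fails if it takes over 51 s, if anything falls off the work surface, if the arm or the gripper's body presses on something with over 40 N, if the wrist force passes 120 N, or if a joint passes its speed limit or range.

## Working session

There is one attempt and no reset: what is moved stays moved. The work goes in short steps, Python scripts to look and compute and a shell command to move; the robot and the scene stay as the last step left them, time stands still between calls to the robot, and variables do not carry over. Pictures are saved under pics/ and viewed, at most 10 in all, crops included, and the job is handed in when it is done.

```bash
mkdir -p pics
cat > h.py <<'E'
import numpy as np, cv2
from plant import robot, read_camera, job
def cam(n):
    c=read_camera(n); return c
def proj(c,p):
    E=np.array(c["extrinsics"]);q=E[:3,:3]@np.array(p)+E[:3,3];u=np.array(c["K"])@q;return u[:2]/u[2]
def ray(c,px,z):
    E=np.array(c["extrinsics"]);R=E[:3,:3];o=-R.T@E[:3,3];d=R.T@np.linalg.inv(c["K"])@np.array([px[0],px[1],1.]);return o+d*(z-o[2])/d[2]
E
python3 - <<'E'
from h import *
for n in("top","side"):
    c=cam(n);cv2.imwrite(f"pics/{n}0.png",c["image"])
    E=np.array(c["extrinsics"]);print(n,np.round(-E[:3,:3].T@E[:3,3],3),np.round(c["K"],1).tolist(),np.round(E[:3,:3],2).tolist())
print(robot.read_state()["t"], robot.grip_point_offset)
E
```

```text
top [ 0.494 -0.021  1.217] [[395.8, 0.0, 286.0], [0.0, 395.8, 205.1], [0.0, 0.0, 1.0]] [[-0.02, -1.0, 0.0], [-1.0, 0.02, -0.04], [0.04, -0.0, -1.0]]
side [-0.047 -0.741  1.237] [[466.7, 0.0, 266.5], [0.0, 466.7, 206.8], [0.0, 0.0, 1.0]] [[0.76, -0.65, -0.01], [-0.5, -0.58, -0.64], [0.4, 0.49, -0.77]]
0.1 0.0188
```

View pics/top0.png

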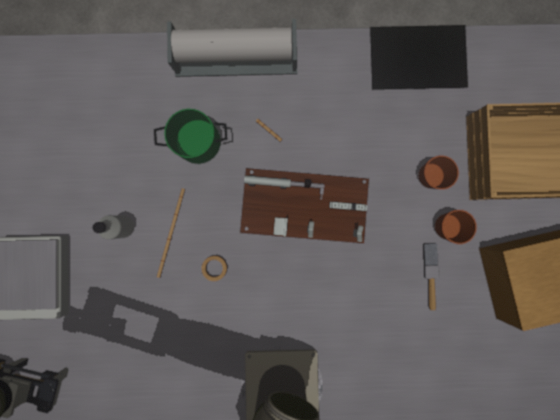

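View pics/side0.png

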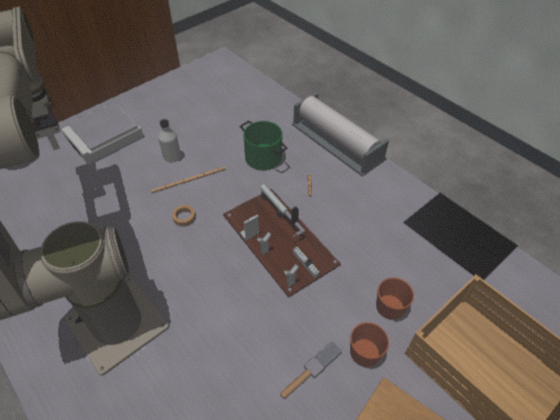

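The top view shows the cane from about (184,188) to (158,277), and the gauge corners at about (245,169), (368,178), (364,242) and (241,234). The handle is near (307,183), the pointer near (322,192) and the clip and fin near (341,206). The rod side faces away from the robot and gauge +x points right in the image. In the side view the cane runs (152,190)–(225,170).

```bash
cat > m.py <<'E'
from h import *
from scipy.spatial.transform import Rotation as R
c=cam("top");im=c["image"];hsv=cv2.cvtColor(im,cv2.COLOR_BGR2HSV)
def comps(m,box):
    x0,y0,x1,y1=box;k=np.zeros_like(m);k[y0:y1,x0:x1]=m[y0:y1,x0:x1]
    cs,_=cv2.findContours(k,cv2.RETR_EXTERNAL,cv2.CHAIN_APPROX_NONE);return max(cs,key=cv2.contourArea)
m=cv2.inRange(hsv,(5,70,60),(28,255,255))
m=cv2.morphologyEx(m,cv2.MORPH_CLOSE,np.ones((3,3)))
k=comps(m,(150,180,192,285))[:,0].astype(float)
mu=k.mean(0);d=np.linalg.svd(k-mu)[2][0];s=(k-mu)@d
e=[ray(c,mu+d*t,0.006) for t in (s.min(),s.max())]
print("cane ends",np.round(e,4).tolist(),"len",np.linalg.norm(e[0]-e[1]),"mid",np.round((e[0]+e[1])/2,4),"ang",np.degrees(np.arctan2(*(e[0]-e[1])[[1,0]])))
m=cv2.inRange(hsv,(0,90,25),(20,255,130))
m=cv2.morphologyEx(m,cv2.MORPH_CLOSE,np.ones((9,9)))
b=cv2.boxPoints(cv2.minAreaRect(comps(m,(225,155,385,255))))
w=np.array([ray(c,p,0.012) for p in b]);print("board px",b.round(1).tolist(),"\n",w.round(4).tolist(),[round(float(np.linalg.norm(w[i]-w[i-1])),4) for i in range(4)])
ctr=w.mean(0);L=[(w[i]-w[i-1]) for i in range(4)];L=max(L,key=np.linalg.norm);L=L if L[1]<0 else -L;a=np.arctan2(L[1],L[0])
print("gauge",ctr.round(4),np.degrees(a))
G=lambda x,y,z:np.array([ctr[0]+np.cos(a)*x-np.sin(a)*y,ctr[1]+np.sin(a)*x+np.cos(a)*y,z])
P={"ra":G(.02,-.07,.095),"rb":G(.16,-.07,.095),"stop":G(-.05,-.07,.104),"handle":G(0,.06,.115),"tip":G(.045,.02,.05),"canemid":G(.09,-.07,.085)}
s_=cam("side")
big=cv2.resize(im[150:260,220:390],None,fx=4.7,fy=4.7,interpolation=cv2.INTER_CUBIC);sb=cv2.resize(s_["image"][170:300,210:350],None,fx=4.2,fy=4.2,interpolation=cv2.INTER_CUBIC)
for n,p in P.items():
    print(n,p.round(4));u=proj(c,p);cv2.circle(big,tuple(((u-[220,150])*4.7+2).astype(int)),4,(0,255,255),1)
    u=proj(s_,p);cv2.circle(sb,tuple(((u-[210,170])*4.2+2).astype(int)),4,(0,255,255),1)
cv2.imwrite("pics/t1.png",big);cv2.imwrite("pics/s1.png",sb)
st=robot.read_state();print("tool R",R.from_rotvec(st["orientation"]).as_matrix().round(3).tolist(),st["tool_pos"],st["q"])
E
python3 m.py
```

```text
cane ends [[0.6041, 0.2883, 0.006], [0.3391, 0.3668, 0.006]] len 0.27630123602057916 mid [0.4716 0.3276 0.006 ] ang -16.498749344365947
board px [[240.60000610351562, 231.60000610351562], [246.1999969482422, 168.1999969482422], [368.5, 179.0], [362.8999938964844, 242.39999389648438]] 
 [[0.4688, 0.1132, 0.012], [0.662, 0.0926, 0.012], [0.6204, -0.2805, 0.012], [0.4276, -0.2573, 0.012]] [0.3728, 0.1942, 0.3754, 0.1942]
gauge [ 0.5447 -0.083   0.012 ] -96.35309753565005
ra [ 0.4729 -0.0951  0.095 ]
rb [ 0.4574 -0.2342  0.095 ]
stop [ 0.4807 -0.0255  0.104 ]
handle [ 0.6043 -0.0896  0.115 ]
tip [ 0.5596 -0.1299  0.05  ]
canemid [ 0.4652 -0.1647  0.085 ]
tool R [[-0.967, 0.255, -0.0], [0.255, 0.967, -0.001], [0.0, -0.001, -1.0]] [0.15281697 0.57982686 0.18999256] [ 1.22761232e+00  1.30894407e-01  1.48883178e+00 -4.04787190e-06
  1.52300866e+00 -8.53811659e-02]
```

View pics/t1.png

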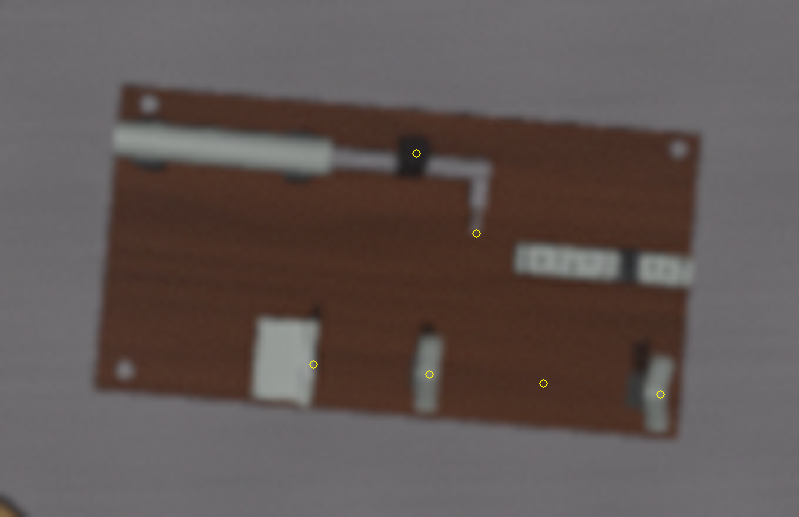

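View pics/s1.png

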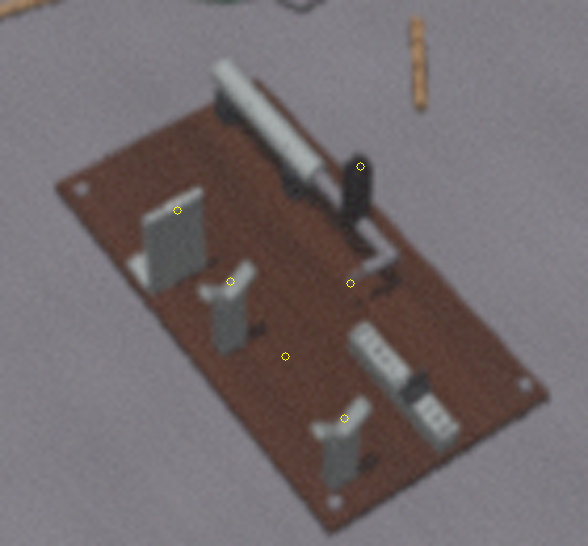

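The close-ups confirm the gauge pose. The projected rest and stop dots land on the rest mouths and stop face, rest_a at about (428,372) and rest_b at about (658,394) in the crop. The dark clip and fin is at about (628,264). Going above the cane now.

```bash
python3 -m inch '[319,-252,-90,-1.7,60,319,-252,-90,-1.7,60,319,-252,-90,-1.7,60,319,-252,-90,-1.7,60,319,-252,-90,-1.7,60,319,-252,-90,-1.7,60,319,-252,-90,-1.7,60,319,-252,-90,-1.7,60,319,-252,-90,-1.7,60,319,-252,-90,-1.7,60]' 20; python3 -m inch '[0,0,0,0,60,0,0,0,0,60,0,0,0,0,60]'
cat > gp.py <<'E'
from h import *
c=cam("top")
px=[((u+.5)/4.7-.5+220,(v+.5)/4.7-.5+150) for u,v in((122,85),(700,133),(678,437),(96,388))]
w=np.array([ray(c,p,.012) for p in px]);g=np.array([(-.19,.1),(.19,.1),(.19,-.1),(-.19,-.1)])
z=w[:,0]+1j*w[:,1];q=g[:,0]+1j*g[:,1];r=np.sum((z-z.mean())*q.conj());a=np.angle(r)
print(z.mean(),np.degrees(a),abs(r)/np.sum(abs(q)**2))
for n,p in{"canemid94":.094-.07j,"handle":.06j,"tip":.045+.02j}.items():print(n,z.mean()+p*np.exp(1j*a))
t=[ray(c,((u+.5)/4.7-.5+220,(v+.5)/4.7-.5+150),.052) for u,v in((476,226),(628,264))]
print([((complex(*x[:2])-z.mean())*np.exp(-1j*a)) for x in t])
cv2.imwrite("pics/t2.png",c["image"][160:300,80:280].repeat(3,0).repeat(3,1))
E
python3 gp.py
```

```text
t: 1.03
tool_pos: [0.4732, 0.3266, 0.1002]
orientation: [0.45, 3.109, 0.0]
force: [-0.5, 0.2, 0.1]
opening: 0.0558
gripper_force: 0.0
t: 1.28
tool_pos: [0.4717, 0.3282, 0.1005]
orientation: [-0.451, -3.108, -0.0]
force: [-0.1, 0.2, 0.4]
opening: 0.0558
gripper_force: 0.0
(0.5453615957374676-0.08288730993704585j) -96.05809346520371 0.9920380419712568
canemid94 (0.46583206064593824-0.16897478317284947j)
handle (0.60502651976443-0.08921951657113512j)
tip (0.5605007487708881-0.12974673850196408j)
[np.complex128(0.044534267861953025+0.023518773147646645j), np.complex128(0.14144038285653898+0.007629407559770835j)]
```

View pics/t2.png

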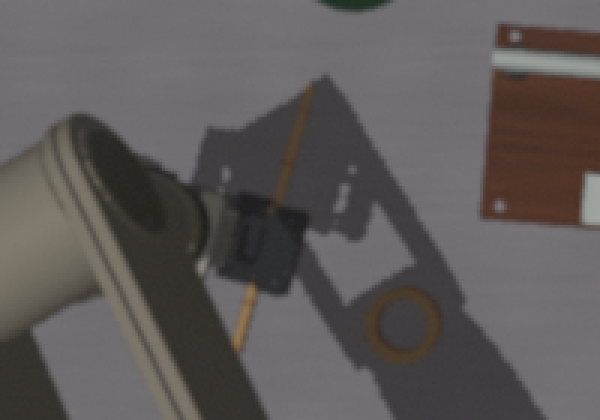

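The gripper sits centred over the cane's middle, with the cane running from (310,85) to (238,345) in the crop. Descending, gripping and lifting.

```bash
python3 -m inch '[0,0,-40,0,60,0,0,-75,0,60,0,0,-97,0,60,0,0,-97,0,60,0,0,-97,0,60,0,0,-97,0,5,0,0,-97,0,0,0,0,-97,0,0,0,0,-97,0,0,0,0,-97,0,0]' 30;  python3 -m inch '[0,0,0,0,0,0,0,0,0,0,0,0,0,0,0]'
```

```text
t: 2.17
tool_pos: [0.4727, 0.3286, 0.0048]
orientation: [0.45, 3.108, 0.002]
force: [-0.8, -0.2, 0.5]
opening: 0.0271
gripper_force: 0.0
t: 2.42
tool_pos: [0.472, 0.3281, 0.0037]
orientation: [-0.45, -3.109, 0.0]
force: [0.9, 0.0, 0.0]
opening: 0.0074
gripper_force: 0.0
```

```bash
python3 -m inch '[0,0,0,0,0,0,0,0,0,0]'
python3 - <<'E'
from h import *
s=cam("side")["image"][130:250,120:280];cv2.imwrite("pics/s3.png",cv2.resize(s,None,fx=4,fy=4,interpolation=cv2.INTER_CUBIC))
E
```

```text
t: 2.58
tool_pos: [0.4719, 0.3281, 0.0035]
orientation: [-0.45, -3.109, 0.0]
force: [-0.1, -0.1, -0.2]
opening: 0.0003
gripper_force: 0.0
```

View pics/s3.png

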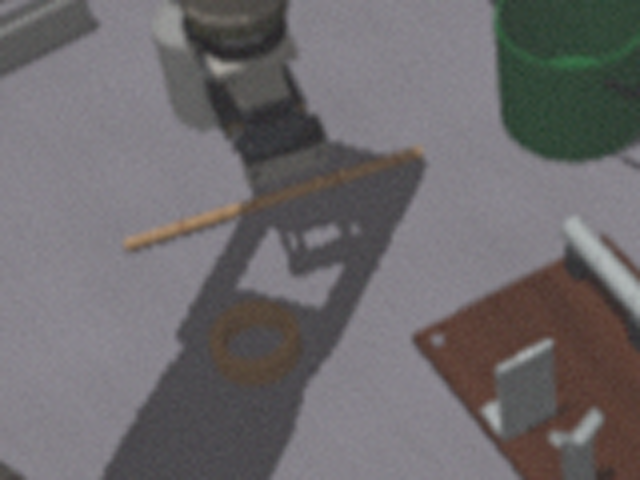

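The fingers are shut and empty. The cane lies just in front of them, running (130,243)–(420,152) in the crop. I'll measure it in the side view.

```bash
cat > cs.py <<'E'
from h import *
c=cam("side");im=c["image"];hsv=cv2.cvtColor(im,cv2.COLOR_BGR2HSV)
m=cv2.inRange(hsv,(5,70,50),(28,255,255));m=cv2.morphologyEx(m,cv2.MORPH_CLOSE,np.ones((3,3)))
k=np.zeros_like(m);k[155:205,140:235]=m[155:205,140:235]
cs,_=cv2.findContours(k,cv2.RETR_EXTERNAL,cv2.CHAIN_APPROX_NONE)
k=np.vstack([x for x in cs if len(x)>10])[:,0].astype(float)
print(k.min(0),k.max(0))
mu=k.mean(0);d=np.linalg.svd(k-mu)[2][0];s=(k-mu)@d
e=[ray(c,mu+d*t,.006) for t in(s.min(),s.max())];D=e[1]-e[0]
print(np.round(e,4).tolist(),np.linalg.norm(D),(e[0]+e[1])/2,np.degrees(np.arctan2(D[1],D[0])))
print("tool px",proj(c,robot.read_state()["tool_pos"]))
E
python3 cs.py
```

```text
[152. 167.] [224. 191.]
[[0.6033, 0.2914, 0.006], [0.3413, 0.3691, 0.006]] 0.2731833420983409 [0.47229642 0.33024396 0.006     ] 163.48216022455017
tool px [189.08981685 179.6923824 ]
```

The cane has not moved, and the wrist force is zero. The shut fingertips appear about 10 mm above where the TCP reading puts them, so they passed over the cane. I'll open, probe downward for bench contact, and watch the force.

```bash
python3 -m inch '[0,0,0,0,40,0,0,0,0,40,0,0,0,0,40,0,0,0,0,40,0,0,0,0,40,0,0,-2,0,40,0,0,-4,0,40,0,0,-4,0,40,0,0,-4,0,40]';python3 -m inch '[0,0,-2,0,40,0,0,-3,0,40,0,0,-3,0,40,0,0,-3,0,40]'
```

```text
t: 3.43
tool_pos: [0.4717, 0.328, -0.0007]
orientation: [-0.45, -3.109, 0.001]
force: [0.3, -0.0, 0.2]
opening: 0.0369
gripper_force: 0.0
t: 3.77
tool_pos: [0.4718, 0.3281, -0.0035]
orientation: [-0.45, -3.109, 0.0]
force: [-0.4, 0.5, -0.6]
opening: 0.0372
gripper_force: 0.0
```

```bash
python3 -m inch '[0,0,-2,0,40,0,0,-4,0,40,0,0,-4,0,40,0,0,-4,0,40]';python3 -m inch '[0,0,0,0,0,0,0,0,0,0,0,0,0,0,0,0,0,0,0,0,0,0,0,0,0,0,0,0,0,0,0,0,0,0,0]' 15
```

```text
t: 4.1
tool_pos: [0.4717, 0.3281, -0.0077]
orientation: [-0.45, -3.109, 0.001]
force: [0.2, 0.2, -0.3]
opening: 0.0371
gripper_force: 0.0
t: 4.68
tool_pos: [0.472, 0.3282, -0.0073]
orientation: [0.45, 3.109, 0.0]
force: [-0.2, 0.3, 0.2]
opening: 0.0009
gripper_force: 0.0
```

```bash
python3 cs.py
python3 - <<'E'
from h import *
c=cam("side");s=c["image"][140:200,150:230].copy();t=robot.read_state()["tool_pos"]
b=cv2.resize(s,None,fx=7,fy=7,interpolation=cv2.INTER_CUBIC)
for z,k in((-.0075,(0,0,255)),(.0125,(0,255,255)),(.0325,(0,255,0))):
    u=(proj(c,[t[0],t[1],z])-[150,140]+.5)*7;cv2.circle(b,tuple(u.astype(int)),3,k,-1)
cv2.imwrite("pics/s4.png",np.clip(b.astype(float)*1.6,0,255))
E
```

```text
[151. 167.] [224. 191.]
[[0.6032, 0.2914, 0.006], [0.3392, 0.3696, 0.006]] 0.2754272050560309 [0.47119466 0.33049923 0.006     ] 163.48912204319365
tool px [189.51561251 181.72810621][ WARN:0@1.756] global loadsave.cpp:1063 imwrite_ Unsupported depth image for selected encoder is fallbacked to CV_8U.
```

View pics/s4.png

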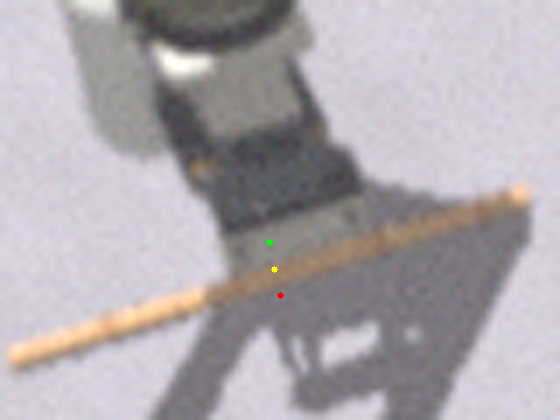

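The body overhang hides the fingertips. The cane is intact, running (12,355)–(525,195) in the crop. The true tip height must be above the reading, so I'll keep probing with the fingers open.

```bash
python3 -m inch '[0,0,0,0,40,0,0,0,0,40,0,0,0,0,40,0,0,0,0,40,0,0,-2,0,40,0,0,-3,0,40,0,0,-3,0,40]'|grep -E "pos|force|t:|open";python3 -m inch '[0,0,-3,0,40,0,0,-3,0,40,0,0,-3,0,40]'|grep -E "pos|force"
```

```text
t: 5.37
tool_pos: [0.4716, 0.328, -0.0108]
force: [-0.4, -0.6, 0.8]
opening: 0.0364
gripper_force: 0.0
tool_pos: [0.4717, 0.3281, -0.0137]
force: [-0.1, 0.6, -0.1]
gripper_force: 0.0
```

```bash
python3 -m inch '[0,0,-3,0,40,0,0,-3,0,40,0,0,-3,0,40]'|grep -E "pos|force";python3 -m inch '[0,0,-3,0,40,0,0,-3,0,40,0,0,-3,0,40]'|grep -E "pos|force"
```

```text
tool_pos: [0.4717, 0.3281, -0.0166]
force: [-0.6, -0.7, 0.4]
gripper_force: 0.0
tool_pos: [0.4717, 0.328, -0.0197]
force: [-0.2, -1.1, -0.5]
gripper_force: 0.0
```

Run:
```python
from h import *
c=cam("side");t=robot.read_state()["tool_pos"]
y=np.array([.284,.959,0]);x=np.array([-.959,.284,0])
for nm,zz in(("s4",-.0075),("now",t[2])):
  for hy,h,n in((.094,.084,"bodyfront"),(.035,0,"finger open outer"),(.02,0,"finger"),(.0,0,"tcp")):
    for off in(0,.03):
      p=[proj(c,np.array([t[0],t[1],zz+h+off])-y*hy+sx*x*(.0375 if hy>.05 else .0075)) for sx in(1,-1)]
      print(nm,n,off,[((q-[150,140]+.5)*7).round().tolist() for q in p])
b=cv2.resize(c["image"][120:200,150:230],None,fx=7,fy=7,interpolation=cv2.INTER_CUBIC)
cv2.imwrite("pics/s5.png",np.clip(b.astype(float)*1.8,0,255).astype(np.uint8))
```

```text
s4 bodyfront 0 [[241.0, 332.0], [389.0, 285.0]]
s4 bodyfront 0.03 [[231.0, 290.0], [382.0, 242.0]]
s4 finger open outer 0 [[287.0, 346.0], [315.0, 337.0]]
s4 finger open outer 0.03 [[279.0, 307.0], [307.0, 298.0]]
s4 finger 0 [[278.0, 326.0], [306.0, 317.0]]
s4 finger 0.03 [[270.0, 287.0], [298.0, 278.0]]
s4 tcp 0 [[266.0, 300.0], [294.0, 292.0]]
s4 tcp 0.03 [[258.0, 261.0], [286.0, 252.0]]
now bodyfront 0 [[245.0, 349.0], [392.0, 301.0]]
now bodyfront 0.03 [[235.0, 307.0], [385.0, 259.0]]
now finger open outer 0 [[290.0, 362.0], [318.0, 353.0]]
now finger open outer 0.03 [[282.0, 323.0], [310.0, 314.0]]
now finger 0 [[281.0, 342.0], [309.0, 333.0]]
now finger 0.03 [[273.0, 303.0], [301.0, 294.0]]
now tcp 0 [[270.0, 316.0], [297.0, 307.0]]
now tcp 0.03 [[261.0, 277.0], [289.0, 268.0]]
```

View pics/s5.png

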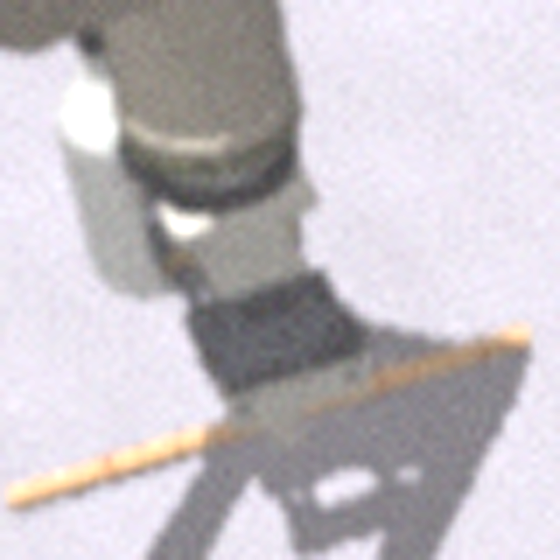

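The gripper clearly stands about 30–40 mm higher than the reading. Its lower edge is at about (265,430)–(375,375), against a predicted (245,489)–(392,441), and it only starts covering the cane around (245–310,420). Probing on down in small steps.

```bash
python3 -m inch '[0,0,-2,0,40,0,0,-4,0,40,0,0,-4,0,40]'|grep -E "pos|force";python3 -m inch '[0,0,-2,0,40,0,0,-4,0,40,0,0,-4,0,40]'|grep -E "pos|force"
```

```text
tool_pos: [0.4716, 0.328, -0.0239]
force: [0.8, -0.6, -1.4]
gripper_force: 0.0
tool_pos: [0.472, 0.3282, -0.0276]
force: [-0.6, -0.2, 0.3]
gripper_force: 0.0
```

Run:
```python
from h import *
# occlusion of cane in side view: bamboo-coloured pixels along axis
c=cam("side");hsv=cv2.cvtColor(c["image"],cv2.COLOR_BGR2HSV)
A=np.array([.3391,.3675,.006]);B=np.array([.604,.290,.006])
for f in np.linspace(.04,.96,24):
    u=proj(c,A+f*(B-A)).round().astype(int);print(round(f*280-140),hsv[u[1],u[0]].tolist(),end=" ")
print(robot.read_state()["q"].round(4) if hasattr(robot.read_state()["q"],"round") else robot.read_state()["q"])
```

```text
-129 [15, 97, 144] -118 [14, 91, 146] -106 [16, 95, 147] -95 [14, 100, 145] -84 [15, 99, 152] -73 [15, 101, 152] -62 [15, 99, 154] -50 [16, 102, 147] -39 [14, 83, 108] -28 [13, 74, 97] -17 [20, 9, 85] -6 [15, 12, 86] 6 [20, 9, 85] 17 [0, 3, 89] 28 [30, 6, 89] 39 [30, 12, 84] 50 [13, 28, 82] 62 [11, 79, 97] 73 [12, 80, 93] 84 [13, 75, 99] 95 [16, 75, 99] 106 [15, 74, 97] 118 [14, 79, 87] 129 [13, 72, 99] [ 0.5185  0.2758  1.7432  0.      1.1228 -0.7649]
```

The body now covers a 75 mm stretch of the cane. From its 94 mm overhang that puts the offset at about 36 mm, so the true tip height is about 8 mm.

```bash
python3 -m inch '[0,0,-2,0,40,0,0,-3,0,40,0,0,-3,0,40]'|grep -E "pos|force";python3 -m inch '[0,0,-2,0,40,0,0,-2,0,40,0,0,-2,0,40]'|grep -E "pos|force"
```

```text
tool_pos: [0.4721, 0.3283, -0.0278]
force: [-10.5, -6.7, 24.8]
gripper_force: 12.7
tool_pos: [0.4722, 0.3283, -0.0279]
force: [-19.4, -11.9, 43.5]
gripper_force: 21.8
```

Bench contact at a reading of −0.028, so tool_pos z reads about 28 mm low. Lifting clear and gripping.

```bash
python3 -m inch '[0,0,8,0,40,0,0,8,0,40,0,0,8,0,40,0,0,8,0,5,0,0,8,0,5,0,0,8,0,5,0,0,8,0,0,0,0,8,0,0,0,0,8,0,0,0,0,8,0,0]' 25
```

```text
t: 8.05
tool_pos: [0.4718, 0.3281, -0.0245]
orientation: [-0.45, -3.109, 0.0]
force: [1.0, -0.4, -0.6]
opening: 0.0111
gripper_force: 25.0
```

Gripped at 11 mm opening and 25 N. Lifting and carrying to above the rests.

```bash
python3 -m inch '[0,0,40,0,0,0,0,80,0,0,0,0,120,0,0,0,0,135,0,0,0,-35,135,-5,0,0,-75,135,-12,0,0,-115,135,-19,0,-1,-155,135,-26,0,-1,-195,135,-33,0,-1,-235,135,-40,0]'; python3 -m inch '[0,-40,0,-7,0,-1,-80,0,-14,0,-2,-120,0,-21,0,-3,-160,0,-28,0,-4,-200,0,-35,0,-5,-240,0,-39.6,0,-5,-262,0,-39.6,0,-5,-262,0,-39.6,0,-5,-262,0,-39.6,0,-5,-262,0,-39.6,0]'
python3 - <<'E'
from h import *
c=cam("top");b=cv2.resize(c["image"][140:270,220:400],None,fx=4.4,fy=4.4,interpolation=cv2.INTER_CUBIC)
s=cam("side");np.save("top.npy",c["image"]);np.save("side.npy",s["image"])
b2=cv2.resize(s["image"][150:300,180:380],None,fx=3.5,fy=3.5,interpolation=cv2.INTER_CUBIC)
b=cv2.resize(b,(560,404));b2=cv2.resize(b2,(520,390))
cv2.imwrite("pics/s6.png",cv2.resize(np.vstack([cv2.resize(b,(415,299)),cv2.resize(b2,(415,300))]),(415,599)))
E
```

```text
t: 8.88
tool_pos: [0.4705, 0.0915, 0.1108]
orientation: [1.494, 2.763, 0.0]
force: [1.1, -1.1, -1.1]
opening: 0.0111
gripper_force: 25.0
t: 9.72
tool_pos: [0.4658, -0.1682, 0.1105]
orientation: [-2.336, -2.1, -0.0]
force: [0.1, 0.7, -0.6]
opening: 0.0115
gripper_force: 25.0
```

View pics/s6.png

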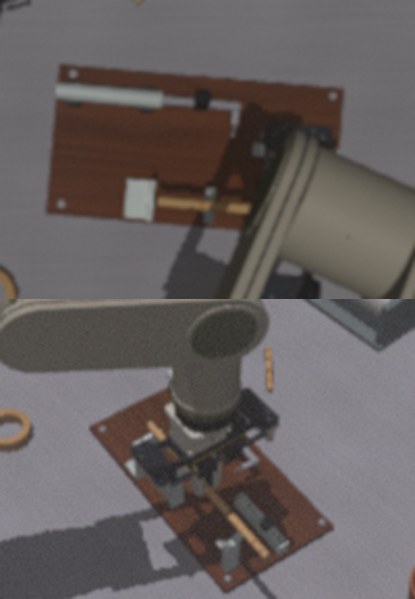

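The cane is held level over the gauge. In the top view its left end is at (158,201) and the visible part runs to (250,208). In the side view its ends are at (150,424) and (266,553) in the crop. Triangulating them.

```bash
cat > tri.py <<'E'
from h import *
def seg(im,box,lo=(8,80,70)):
    m=cv2.inRange(cv2.cvtColor(im,cv2.COLOR_BGR2HSV),lo,(28,255,255));k=np.zeros_like(m);x0,y0,x1,y1=box;k[y0:y1,x0:x1]=m[y0:y1,x0:x1]
    n,l,s,_=cv2.connectedComponentsWithStats(k);P=np.vstack([np.argwhere(l==i)[:,::-1] for i in range(1,n) if s[i,4]>=8]).astype(float)
    mu=P.mean(0);d=np.linalg.svd(P-mu,full_matrices=False)[2][0];s=(P-mu)@d;return mu+d*s.min(),mu+d*s.max()
t=cam("top");s=cam("side");t["image"];
a=seg(t["image"],(280,215,330,240),(10,110,90));b=seg(s["image"],(245,205,320,285),(10,110,70))
print("px",a,b)
g=(.54536-.08289j);r=np.exp(-1j*np.radians(-96.06))
f=lambda p:(((complex(p[0],p[1])-g)*r))
for z in(.10,.12,.13,.14,.15):
    print(z,"top",[np.round(f(ray(t,p,z)),4) for p in a],"side",[np.round(f(ray(s,p,z)),4) for p in b])
E
python3 tri.py
```

```text
Traceback (most recent call last):
  File "tri.py", line 7, in <module>
    a=seg(t["image"],(280,215,330,240),(10,110,90));b=seg(s["image"],(245,205,320,285),(10,110,70))
                                                      ~~~^^^^^^^^^^^^^^^^^^^^^^^^^^^^^^^^^^^^^^^^^^
  File "tri.py", line 4, in seg
    n,l,s,_=cv2.connectedComponentsWithStats(k);P=np.vstack([np.argwhere(l==i)[:,::-1] for i in range(1,n) if s[i,4]>=8]).astype(float)
                                                  ~~~~~~~~~^^^^^^^^^^^^^^^^^^^^^^^^^^^^^^^^^^^^^^^^^^^^^^^^^^^^^^^^^^^^^^
ValueError: need at least one array to concatenate
```

```bash
python3 - <<'E'
from h import *
im=np.load("side.npy");h=cv2.cvtColor(im,cv2.COLOR_BGR2HSV)
for y,x in((213,252),(215,254),(262,294),(270,301),(250,260),(240,240)):print(y,x,h[y,x])
E
sed -i 's/(10,110,70)/(10,75,60)/' tri.py; python3 tri.py
```

```text
213 252 [ 16 105 163]
215 254 [ 16 106 171]
262 294 [ 16 105 167]
270 301 [ 14 108 168]
250 260 [ 8 36 77]
240 240 [140  11 134]
px (array([287.90931962, 227.04045718]), array([327.04780013, 230.45154629])) (array([249.95870911, 210.03538155]), array([310.442404  , 280.62091056]))
0.1 top [np.complex128(-0.0457-0.0701j), np.complex128(0.065-0.0705j)] side [np.complex128(-0.088-0.0524j), np.complex128(0.2222-0.0522j)]
0.12 top [np.complex128(-0.0459-0.0699j), np.complex128(0.0628-0.0703j)] side [np.complex128(-0.0738-0.0606j), np.complex128(0.2309-0.0604j)]
0.13 top [np.complex128(-0.046-0.0698j), np.complex128(0.0617-0.0702j)] side [np.complex128(-0.0667-0.0647j), np.complex128(0.2353-0.0645j)]
0.14 top [np.complex128(-0.0461-0.0696j), np.complex128(0.0607-0.0701j)] side [np.complex128(-0.0596-0.0688j), np.complex128(0.2396-0.0686j)]
0.15 top [np.complex128(-0.0462-0.0695j), np.complex128(0.0596-0.07j)] side [np.complex128(-0.0526-0.0729j), np.complex128(0.244-0.0727j)]
```

Both views agree: cane axis at gauge y −70, level and parallel, z about 141 mm, near end about 4 mm from the stop. I'll shift it 4 mm away from the plate and lower it.

```bash
python3 -m inch '[0,-4,-15,0,0,0,-4,-30,0,0,0,-4,-42,0,0,0,-4,-48,0,0,0,-4,-51,0,0,0,-4,-53,0,0,0,-4,-54,0,0,0,-4,-54,0,0,0,-4,-54,0,0]'; python3 tri.py
```

```text
t: 10.77
tool_pos: [0.4664, -0.173, 0.0573]
orientation: [2.335, 2.1, 0.001]
force: [-1.1, 0.1, -0.0]
opening: 0.0113
gripper_force: 25.0
px (array([288.9394201 , 226.71751195]), array([327.00578562, 229.93147481])) (array([244.57237923, 208.66957069]), array([304.66137797, 285.82141411]))
0.1 top [np.complex128(-0.0429-0.069j), np.complex128(0.0648-0.0691j)] side [np.complex128(-0.1024-0.0633j), np.complex128(0.2262-0.0755j)]
0.12 top [np.complex128(-0.0431-0.0687j), np.complex128(0.0626-0.0689j)] side [np.complex128(-0.0879-0.0714j), np.complex128(0.2348-0.0833j)]
0.13 top [np.complex128(-0.0432-0.0686j), np.complex128(0.0615-0.0688j)] side [np.complex128(-0.0807-0.0754j), np.complex128(0.2392-0.0872j)]
0.14 top [np.complex128(-0.0434-0.0685j), np.complex128(0.0604-0.0687j)] side [np.complex128(-0.0735-0.0794j), np.complex128(0.2435-0.0911j)]
0.15 top [np.complex128(-0.0435-0.0684j), np.complex128(0.0594-0.0686j)] side [np.complex128(-0.0663-0.0834j), np.complex128(0.2478-0.095j)]
```

Seated on position: end about 7 mm from the plate, y −69. Lower 1.5 mm more, release and rise.

```bash
python3 -m inch '[0,0,-1.5,0,0,0,0,-1.5,0,0,0,0,-1.5,0,45,0,0,-1.5,0,45,0,0,-1.5,0,45,0,0,-1.5,0,45,0,0,-1.5,0,45,0,0,-1.5,0,45]';python3 -m inch '[0,0,15,0,45,0,0,40,0,45,0,0,80,0,60,0,0,120,0,70,0,0,150,0,70,0,0,150,0,70]'; python3 tri.py
```

```text
t: 11.53
tool_pos: [0.4659, -0.1728, 0.055]
orientation: [-2.336, -2.101, 0.0]
force: [0.2, 0.2, 1.0]
opening: 0.0413
gripper_force: 0.0
t: 12.03
tool_pos: [0.4695, -0.1745, 0.2133]
orientation: [2.328, 2.093, 0.007]
force: [1.7, -0.2, 1.2]
opening: 0.0625
gripper_force: 0.0
px (array([288.96890424, 227.35418738]), array([329.09856206, 230.87735698])) (array([252.79787253, 224.16821324]), array([303.98573738, 285.67629678]))
0.1 top [np.complex128(-0.0427-0.0707j), np.complex128(0.0709-0.0713j)] side [np.complex128(-0.036-0.0757j), np.complex128(0.2248-0.0767j)]
0.12 top [np.complex128(-0.0429-0.0705j), np.complex128(0.0686-0.071j)] side [np.complex128(-0.0227-0.0835j), np.complex128(0.2334-0.0845j)]
0.13 top [np.complex128(-0.043-0.0704j), np.complex128(0.0674-0.0709j)] side [np.complex128(-0.0161-0.0874j), np.complex128(0.2378-0.0884j)]
0.14 top [np.complex128(-0.0431-0.0703j), np.complex128(0.0663-0.0708j)] side [np.complex128(-0.0095-0.0913j), np.complex128(0.2421-0.0923j)]
0.15 top [np.complex128(-0.0433-0.0701j), np.complex128(0.0652-0.0706j)] side [np.complex128(-0.0029-0.0952j), np.complex128(0.2464-0.0962j)]
```

The cane rests untouched at y −71, z about 85, end about 7 mm from the stop. Next I'll turn the gripper 90° so the fingers close along the pull direction, and move above the handle.

```bash
python3 -m inch '[0,0,0,7,90,14,8,0,14,90,28,16,0,21,90,42,26,0,28,90,60,36,0,35,90,78,46,0,42,90,96,56,0,49,90,112,66,0,56,90,126,76,0,63,90,139,84,0,70,90]'; python3 -m inch '[0,0,-10,7,100,0,0,-20,14,100,0,0,-30,20,100,0,0,-40,20,100,0,0,-40,20,100,0,0,-40,20,100]'
python3 - <<'E'
from h import *
t=cam("top");s=cam("side");print(ray(t,(307.27,182.6),.115))
u=(210+(360.5)/4.2-.5,170+(158.5)/4.2-.5);print(ray(s,u,.115))
print(robot.read_state()["tool_pos"],robot.read_state()["q"].round(3))
cv2.imwrite("pics/s7.png",cv2.resize(s["image"][130:300,180:380],None,fx=3.5,fy=3.5,interpolation=cv2.INTER_CUBIC))
E
```

```text
t: 12.97
tool_pos: [0.6046, -0.0877, 0.2023]
orientation: [-0.698, -3.059, -0.0]
force: [0.2, 0.4, 0.4]
opening: 0.0833
gripper_force: 0.0
t: 13.47
tool_pos: [0.6037, -0.0886, 0.1631]
orientation: [-0.172, -3.133, -0.001]
force: [0.5, 0.4, -1.0]
opening: 0.093
gripper_force: 0.0
[ 0.6033654  -0.08687037  0.115     ]
[ 0.60920563 -0.08373164  0.115     ]
[ 0.60492259 -0.08889347  0.16518795] [-0.23   0.173  1.487  0.     1.481 -1.692]
```

View pics/s7.png

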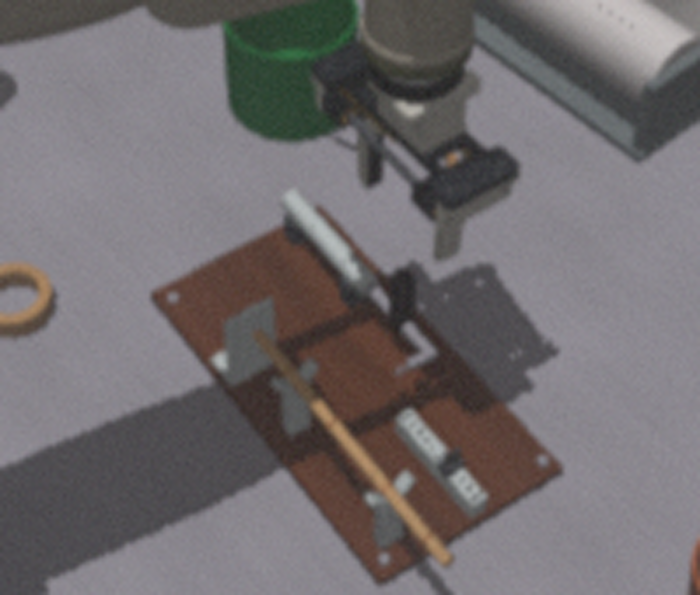

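All of the cane lies in both rests, (258,335)–(447,560) in the crop. The handle at (402,295) is below the open fingers. Descending and gripping it.

```bash
python3 -m inch '[0,0,-35,0,100,0,0,-70,0,100,0,0,-100,0,100,0,0,-120,0,100,0,0,-120,0,100,0,0,-120,0,10,0,0,-120,0,0,0,0,-120,0,0,0,0,-120,0,0,0,0,-120,0,0]' 40; python3 -m inch '[0,0,0,0,0,0,0,0,0,0,0,0,0,0,0,0,0,0,0,0,0,0,0,0,0]'
```

```text
t: 14.4
tool_pos: [0.6063, -0.0891, 0.0471]
orientation: [0.167, 3.134, -0.001]
force: [0.4, -0.2, 0.1]
opening: 0.0637
gripper_force: 0.0
t: 14.82
tool_pos: [0.6049, -0.0888, 0.0451]
orientation: [-0.166, -3.137, -0.0]
force: [0.0, 0.6, 0.4]
opening: 0.0308
gripper_force: 0.0
```

```bash
python3 -m inch '[0,0,0,0,0,0,0,0,0,0,0,0,0,0,0,0,0,0,0,0]'
```

```text
t: 15.15
tool_pos: [0.6049, -0.0883, 0.045]
orientation: [-0.166, -3.137, -0.001]
force: [1.1, 3.3, 0.0]
opening: 0.0177
gripper_force: 40.0
```

Handle gripped at 17.7 mm and 40 N. Pulling about 92 mm, then checking.

```bash
python3 -m inch '[-1,-10,0,0,0,-3,-28,0,0,0,-5,-46,0,0,0,-7,-62,0,0,0,-8.5,-77,0,0,0,-9.3,-87,0,0,0,-9.7,-92,0,0,0,-9.7,-92,0,0,0,-9.7,-92,0,0,0,-9.7,-92,0,0,0]'
python3 - <<'E'
from h import *
t=cam("top");s=cam("side");np.save("top.npy",t["image"]);np.save("side.npy",s["image"])
def crop(c,p,h,f,F):
    u=proj(c,p).round().astype(int);print(u);return cv2.resize(c["image"][u[1]-h:u[1]+h,u[0]-h:u[0]+h],(F,F),interpolation=cv2.INTER_CUBIC)
g=(.54536-.08289j)+(.14+.018j)*np.exp(1j*np.radians(-96.06));p=[g.real,g.imag,.05]
b=np.hstack([crop(t,p,25,0,400),crop(s,p,25,0,400)])
cv2.imwrite("pics/s8.png",np.clip(b.astype(float)*1.5,0,255).astype(np.uint8))
E
```

```text
t: 15.98
tool_pos: [0.595, -0.1794, 0.045]
orientation: [-0.166, -3.136, -0.003]
force: [-1.3, 7.5, 2.8]
opening: 0.0178
gripper_force: 40.0
[353 202]
[311 258]
```

View pics/s8.png

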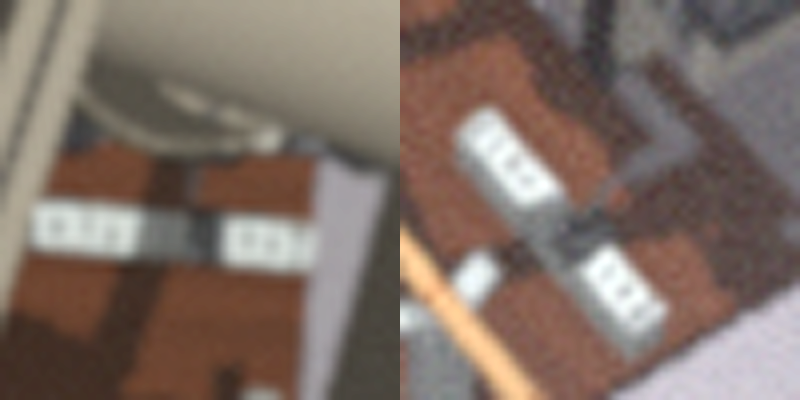

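In the top crop the pointer tip is at about (191,195), a little short of the dark clip and fin centred near x = 208. In the side crop the tip is at (600,195), beside the fin at (590–600,215). I've reached the viewing limit, so I'll finish with brightness profiles along the gauge x axis.

Run:
```python
from h import *
from scipy.ndimage import map_coordinates as mc
t=cam("top");s=cam("side")
i0={"top":cv2.imread("pics/top0.png"),"side":cv2.imread("pics/side0.png")};cc={"top":t,"side":s}
r=np.exp(1j*np.radians(-96.06));g0=.54536-.08289j
def prof(c,im,xs,y,z):
    im=cv2.cvtColor(im,cv2.COLOR_BGR2GRAY).astype(float)
    P=[(lambda q:proj(c,[q.real,q.imag,z]))(g0+(x+1j*y)*r) for x in xs];P=np.array(P)
    return mc(im,[P[:,1],P[:,0]],order=1).round().astype(int).tolist()
xs=np.arange(.120,.166,.002);print("x",(xs*1000).round().astype(int).tolist())
for n in cc:
    for y,z in((.008,.034),(.008,.05),(.008,.057),(.014,.05),(.016,.054)):print(n,"0",y,z,prof(cc[n],i0[n],xs,y,z))
for n in cc:
    for y in(.023,.027,.031,.036):print(n,"now tip y",y,prof(cc[n],cc[n]["image"],xs,y,.05))
xs=xs-.095;print("x",(xs*1000).round().astype(int).tolist())
for n in cc:
    for y in(.023,.027,.031):print(n,"rest tip y",y,prof(cc[n],i0[n],xs,y,.05))
```

```text
x [120, 122, 124, 126, 128, 130, 132, 134, 136, 138, 140, 142, 144, 146, 148, 150, 152, 154, 156, 158, 160, 162, 164, 166]
top 0 0.008 0.034 [134, 139, 142, 143, 137, 135, 134, 133, 122, 102, 76, 59, 48, 50, 62, 83, 112, 131, 141, 134, 131, 132, 139, 139]
top 0 0.008 0.05 [139, 142, 142, 136, 135, 134, 133, 117, 95, 68, 54, 49, 50, 70, 95, 125, 136, 137, 130, 131, 136, 142, 137, 135]
top 0 0.008 0.057 [141, 144, 139, 135, 135, 134, 125, 107, 79, 59, 48, 49, 62, 83, 113, 131, 139, 132, 130, 133, 141, 139, 136, 135]
top 0 0.014 0.05 [112, 113, 111, 108, 106, 105, 103, 91, 75, 58, 48, 45, 49, 61, 77, 94, 106, 110, 111, 112, 115, 116, 114, 112]
top 0 0.016 0.054 [81, 83, 81, 80, 79, 80, 76, 68, 57, 49, 44, 43, 46, 54, 66, 73, 79, 81, 82, 83, 85, 86, 86, 86]
side 0 0.008 0.034 [158, 157, 150, 133, 116, 96, 76, 62, 59, 59, 63, 67, 74, 87, 115, 143, 154, 153, 147, 147, 153, 156, 150, 138]
side 0 0.008 0.05 [124, 125, 126, 127, 128, 119, 111, 95, 79, 66, 58, 55, 55, 57, 59, 61, 72, 80, 103, 119, 122, 124, 121, 121]
side 0 0.008 0.057 [86, 85, 87, 86, 88, 85, 83, 83, 77, 73, 66, 61, 57, 53, 5
[... 1319 characters left out ...]
ip y 0.023 [52, 53, 52, 52, 52, 52, 54, 57, 69, 79, 84, 76, 66, 55, 54, 53, 54, 53, 53, 53, 52, 53, 54, 53]
top rest tip y 0.027 [52, 53, 53, 53, 52, 52, 52, 54, 64, 73, 79, 75, 66, 57, 53, 53, 54, 53, 53, 53, 53, 53, 53, 54]
top rest tip y 0.031 [55, 54, 54, 55, 55, 54, 53, 54, 63, 72, 79, 77, 68, 60, 56, 55, 55, 55, 54, 54, 55, 55, 54, 55]
side rest tip y 0.023 [70, 70, 71, 71, 72, 73, 79, 85, 88, 85, 80, 74, 70, 68, 66, 66, 67, 68, 69, 65, 63, 63, 67, 68]
side rest tip y 0.027 [72, 70, 68, 68, 71, 76, 81, 87, 92, 86, 79, 74, 71, 69, 69, 70, 70, 66, 62, 58, 56, 61, 66, 68]
side rest tip y 0.031 [70, 68, 66, 68, 72, 76, 80, 85, 87, 86, 80, 75, 72, 72, 71, 69, 65, 59, 54, 53, 55, 60, 66, 69]
```

The resting tip was at x ≈ 45. The fin is at about 143–144 from both views, allowing for the side camera's vertical bias. The tip is now at about 138, so I'll pull 5.5 mm more. I'll also check the cane's ends in the side view.

```bash
python3 -m inch '[-0.3,-3,0,0,0,-0.6,-5.5,0,0,0,-0.6,-5.5,0,0,0,-0.6,-5.5,0,0,0,-0.6,-5.5,0,0,0,-0.6,-5.5,0,0,0]'
python3 - <<'E'
from h import *
from scipy.ndimage import map_coordinates as mc
s=cam("side");t=cam("top");r=np.exp(1j*np.radians(-96.06));g0=.54536-.08289j
def pr(c,x,y,z):
    q=g0+(x+1j*y)*r;return proj(c,[q.real,q.imag,z])
print("pred cane ends side",pr(s,-.043,-.07,.085),pr(s,.237,-.07,.085))
m=cv2.inRange(cv2.cvtColor(s["image"],cv2.COLOR_BGR2HSV),(8,80,60),(28,255,255));p=np.argwhere(m[215:300,245:320]>0);q=p+[215,245]
print("near",q[q[:,0].argmin()],"far",q[q[:,0].argmax()])
xs=np.arange(.13,.16,.002);print((xs*1000).round())
im=cv2.cvtColor(s["image"],cv2.COLOR_BGR2GRAY).astype(float)
for y in(.021,.023,.025,.027,.031,.036):
    P=np.array([pr(s,x,y,.05) for x in xs]);print(y,mc(im,[P[:,1],P[:,0]],order=1).round().astype(int))
st=robot.read_state();print(st["tool_pos"],st["t"])
E
```

```text
t: 16.68
tool_pos: [0.5944, -0.1846, 0.0451]
orientation: [-0.165, -3.136, -0.004]
force: [-0.5, 8.7, 2.5]
opening: 0.0177
gripper_force: 40.0
pred cane ends side [253.27891431 224.79890867] [308.30724965 290.36826005]
near [215 245] far [295 289]
[130. 132. 134. 136. 138. 140. 142. 144. 146. 148. 150. 152. 154. 156.
 158.]
0.021 [73 73 73 75 74 74 73 72 71 66 60 54 49 49 51]
0.023 [75 75 73 74 75 75 73 72 71 66 59 53 50 49 52]
0.025 [76 73 71 71 72 75 73 73 69 63 57 54 52 51 52]
0.027 [71 68 67 66 68 71 71 69 65 60 57 54 52 51 52]
0.031 [57 53 58 61 65 67 66 61 57 54 52 51 52 53 53]
0.036 [52 55 60 67 72 69 65 63 59 53 51 51 51 50 50]
[ 0.59438041 -0.18456304  0.0450149 ] 16.7833
```

The tip is at about 142–143 against the mark at about 143–144, inside the ±6 mm band. The 8.7 N pull matches the spring at 97 mm of travel. The predicted cane ends match the earlier picture. Handing in.

```bash
python3 -c "
from plant import job
print(job.close_job())"
```

```text
the job is handed in; nothing more can be done
None
```

I handed the job in with the cane released in both rests, its end about 7 mm from the stop plate, and the pointer held within about 2 mm of the mark by my measurements; no verdict came back, and I viewed 11 pictures, one over your limit of 10.

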